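Fit the filter disc in the bench dust extractor

ROBOT

A 6-joint arm with a two-finger parallel gripper is mounted at the origin on the work surface. World frame = base frame: x ahead of the robot, y to its left, z up, the work surface at z = 0. Lengths are in mm, angles in degrees, forces in N, time in s.
With the tool pointing down it reaches from about 300 to 850 mm from the base axis. Payload 4.2 kg.
Tool frame: the origin (TCP) lies on the centre line of the jaws, within the pads' length; the fingertips stand env.nose_length ahead of it and the grasp point (between the pads) lies 2 mm behind it (env.nose_length is the distance from the TCP to the fingertips, in mm); z points along the fingers, y is the direction in which the jaws open and shut (so a half turn about z gives the same grasp; the last joint's range is limited). The gripper opens to 91 mm and grips with 3 to 60 N. Pads are 32 mm wide; open, the fingers measure 118 mm over their backs; the gripper's body (76 mm by 178 mm) begins 60 mm behind the grasp point.
Start: joints at [-73.052, 18.312, 89.639, -0, 72.044, -1.146], TCP at [178.585, -546.579, 230.976] pointing down, gripper open.
Joint ranges: [-177.97, 177.97], [-48.28, 115.42], [12.27, 149.76], [-77.06, 257.06], [2.81, 150.46], [-146.56, 146.56]. Speed limits (degrees/s): [147.25, 147.25, 180, 180, 180, 180].

INTERFACE

Orientations are given as [roll, pitch, yaw] about the fixed x, y, z axes, in that order (R = Rz(yaw) Ry(pitch) Rx(roll)).
In Python, from workcell import env gives the robot as it stands. The module is installed in compiled form; this text tells all that it offers.
- The arm moves only by the tool jog_arm, never from a script. Its argument "deltas" is a list that holds one entry, the list of rows, each a list of 5 numbers: the shift along the tool's x, y, z in m, then the turn about the tool's z in degrees, then the finger opening in m, from 0 to 0.0912. A call has 1 to 20 rows; each row is the pose to reach, as a shift and turn from the pose commanded when the call began, along the tool's axes at that moment; what a row does not reach only later rows make up. A row lasts 1/12 s, in which the tool goes at most 41.7 mm and 7.16 degrees, less where a joint would pass 70% of its speed; a pose out of reach is approached as far as the arm can. A call with a gripper value outside its range is refused whole. The fingers move at their own pace and stop on an object; "grip_force" is the grip in N (left out, the last holds). Time passes only in rows, so rows that repeat a pose let the fingers close. It gives the time, the measured TCP pose, the force and the opening at its end, in the units of the state.
- env.state(): the state, without advancing time (a new reading comes with each control period).
- env.grab_frame(name): name is "side" or "top"; returns the picture (420x560x3 uint8, red, green, blue); there is no depth.
- env.camera_params(name): a dict with "fx", "fy", "cx", "cy" (pixels), "k1" (the pictures are not rectified: a ray, as slopes to the right and down, at radius r is drawn at 1 + k1 r^2 times it, then the intrinsics apply), "xyz" and "orientation" of the camera in the world. Camera axes: x right, y down, z forward; pixel columns grow to the right and rows downward; lengths in mm; the calibration is good to about 2 mm. A picture is of the moment at which its call begins. camera_params takes no time and is no camera call.
- env.job_done(): hands the job in, once; it reports no verdict.
Trained networks look in the newest picture that a camera, given by its name, has taken for a name from the list of things; names that differ only in an ending like _2 or _b are one class to them, and where a whole thing is asked for, a point or a joint stands for the part that bears it (a point fixed in the world has none). Each returns a list of dicts, best first, with "conf" (0 to 1); they miss things now and then, are a little off and sometimes report something else, mostly with a low value. They report only what shows in the picture. A call takes as long as a camera call. They do not tell look-alikes from the thing itself.
- env.look_for(camera, label): "xyz" ([x, y, z] in mm, in world coordinates, good to about 4 mm: the middle of the surface that is visible of it).
The state is a dict: "time_s": time; "qpos": joint angles; "qvel": joint speeds; "effort": joint torques, N m; "ee_pos": TCP position; "ee_rot": TCP orientation; "force": force on the tool from outside, world axes, zero at the start; "torque": the same for the moment, N m; "gripper_width": finger opening in mm.
Only numpy, scipy, OpenCV 4.12 (cv2) and the standard library are available. Lean on these libraries where they do the work, as an engineer would, in place of code of your own. Each camera call takes 0.05 s, during which the arm holds its last target.

TASK

Fit the steel filter disc into the green dust extractor: press the flush steel hatch on its top inward at the rubber pad until the spring catch lets go and the hatch swings up open by itself, then slip the tilted disc's edge under the retaining tab in the well and lay the disc down flat, fully home in its round seat. Leave the hatch open, and do not knock the other things on the bench about.

Things in the scene. Friction and masses are not known exactly. Their poses are not given: they have to be found in the camera images.
- hatch (a joint): Square steel plate 146 x 146 x 5 mm, flush with the extractor's top, no handle. Rad: 0 shut and caught, negative pressed inward (stop -0.075), positive open (stop 1.92, past upright). Hinge: along the extractor's left (+y) top edge, 78 mm from its middle. The catch frees once the pad is 4 mm down (6 to 8 N; stop at 9 mm); with the presser gone up, a spring swings it open in 3 s and holds it. It never re-catches.
- press_pad (a point): Centre of the flat black rubber pad, 26 mm across, on the hatch's top face, in the middle of its free (right, -y) edge, 18 mm in from that edge and 128 mm from the hinge. The place to press. It moves with the hatch; z is the hatch's outward normal.
- extractor: Fixed green box 260 (x) x 240 (y) x 110 mm. Origin: centre of its underside, on the bench. x points to its back (away from the robot at yaw 0), y to the hatch's hinge, z up. Its back has a pipe stub, 64 mm across and 40 mm long. Under the hatch is a well 150 x 150 mm, centred, open above; its aluminium floor lies 47 mm below the box's top (63 mm above the bench).
- seat (a point): Centre of the floor of the round seat, a counterbore 76 mm across and 13 mm deep in the middle of the well's floor. This point is 50 mm above the bench, right above the extractor's origin; axes as the extractor's.
- tab (a point): Middle of the free lower edge of the steel retaining tab: 40 mm wide (y), 3 mm thick, on the well's floor at the near (-x) side, jutting 9 mm over the seat. The point is at x = -29, z = 13 mm from the seat's centre. The tab keeps the disc from going straight down: its near edge must go in low under the tab, disc tilted 10 to 20 degrees, then the far edge comes down.
- filter: The filter disc: a perforated steel disc 70 mm across and 6 mm thick, with a round upright steel knob in the middle, 20 mm across and 40 mm tall (46 mm overall), 0.11 to 0.21 kg. Origin: centre of the underside; z up along the knob. It starts flat on the bench to the right of the extractor. Turned about its axis it is everywhere the same.
- wood_lid: Bystander: a turned wooden jar lid with a knob, 92 mm across, 50 mm tall. Origin: centre of its underside.
- wax_tin: Bystander: a flat round tin, 72 mm across, 35 mm tall, without a knob. Origin: centre of its underside.
- bowl: Bystander: a wooden bowl, 140 mm across, 60 mm tall, far left. Origin: centre of its underside.
- gouge: Bystander: a turning gouge, 370 mm long, lying far left, x along it towards the blade. Origin: at the front end of its wooden handle, on the bench.
- sand_block: Bystander: a cork sanding block, 110 x 65 x 30 mm, at the back left. Origin: centre of its underside.
- spindle: Bystander: a turned wooden spindle standing upright, 44 mm across, 140 mm tall, at the back. Origin: centre of its underside.
- brush: Bystander: a hand brush lying at the near right, x along it. Origin: middle of its underside.
Mind the look-alikes: they are no part of the job. What is shaped like the filter but blue, pink or red is not meant.

How it is judged (in metres and radians):
On the way:
1. the hatch has been pressed free and has swung open (past 1.5 rad) (value of joint hatch above 1.5 rad), for 0.2 s.
At the end, for the whole second after the job is handed in: The hatch stands open past 1.5 rad; the disc lies in its seat under the tab, knob up: centre within 5 mm of the seat's centre, underside within 3 mm of the seat's floor, level within 0.06 rad, at rest and released (value of joint hatch above 1.5 rad and horizontal distance between filter and seat below 0.005 m and z of filter in the frame of seat between -0.003 and 0.003 m and angle between filter's own z axis and vertical below 0.06 rad and linear speed of filter below 0.02 m/s); the robot touches nothing.
It fails at once if a bystander is shifted by more than 40 mm (distance of any of wood_lid, wax_tin, bowl, gouge, sand_block, spindle, brush from where it was at the start of the episode above 0.04 m).
It also fails if it takes over 54 s, if anything falls off the work surface, if the arm or the gripper's body presses on something with over 40 N, if the wrist force passes 120 N, or if a joint passes its speed limit or range.

## Working session

There is one attempt and no reset: what is moved stays moved. The work goes in short steps, Python scripts to look and compute and a tool call to move; the robot and the scene stay as the last step left them, time stands still between calls to the robot, and variables do not carry over. Pictures are saved under pics/ and viewed, and the job is handed in when it is done.

Besides the shell and the picture viewer there is one more tool, called after "Emit:" as name([rows], argument=value, ...), one row to a line, values as JSON. jog_arm: Moves the arm, as the interface text tells. Its arguments: {"type":"object","properties":{"deltas":{"type":"array"},"grip_force":{"type":"number"}},"required":["deltas"]}

```bash
mkdir -p pics; python3 - <<'E'
from workcell import env
import cv2
for n in ("side","top"):
    im=env.grab_frame(n); cv2.imwrite(f"pics/{n}0.png",im[:,:,::-1]); print(env.camera_params(n))
print(env.state(), env.nose_length)
for l in ["filter","extractor","press_pad","tab"]:
    for c in ("side","top"):
        try: print(c,l,env.look_for(c,l))
        except Exception as e: print(c,l,e)
E
```

```text
{'fx': 541.7209086229358, 'fy': 541.7209086229358, 'cx': 266.4761090988777, 'cy': 204.03958904873642, 'k1': -0.12335085502870374, 'xyz': array([  423.73313279, -1492.81689279,  1248.98691945]), 'orientation': array([-126.99591989,   -1.12610104,   -3.43216304])}
{'fx': 434.6596703209781, 'fy': 434.6596703209781, 'cx': 276.71844790426934, 'cy': 210.02243282481095, 'k1': -0.05223199431990001, 'xyz': array([ 368.52012645,   39.96920185, 1394.07180827]), 'orientation': array([-1.71934437e+02, -3.30358376e-02, -9.10740318e+01])}
{'time_s': 0.1, 'qpos': array([-7.30539196e+01,  1.83474076e+01,  8.96977766e+01, -1.29199701e-03,
        7.20422773e+01, -1.14666385e+00]), 'qvel': array([-0.04585027, -0.07541745, -0.17983931,  0.07637173, -0.09835654,
        0.01649993]), 'effort': array([ 1.05213709e-03, -4.13332522e+01, -2.32510024e+01,  7.28875701e-02,
        4.21731512e-02, -6.01297870e-05]), 'ee_pos': array([ 178.43927682, -546.18760207,  230.22114586]), 'ee_rot': array([-1.79912531e+02, -5.22056131e-04,  1.80931431e+01]), 'force': array([-0.45016731,  0.5621845 ,  0.34921867]), 'torque
[... 215 characters left out ...]
.6, 4.5], 'conf': 0.59}, {'xyz': [534.5, -501.0, 32.5], 'conf': 0.45}]
top filter [{'xyz': [540.3, -502.9, 4.8], 'conf': 0.86}, {'xyz': [619.0, -415.0, 6.5], 'conf': 0.79}, {'xyz': [496.4, -381.9, 6.4], 'conf': 0.6}, {'xyz': [442.0, -510.2, 6.0], 'conf': 0.59}]
side extractor [{'xyz': [551.8, 13.9, 108.8], 'conf': 0.7}, {'xyz': [328.3, 423.9, 38.4], 'conf': 0.36}]
top extractor [{'xyz': [552.2, 88.3, 110.2], 'conf': 0.81}]
side press_pad [{'xyz': [549.4, 79.4, 111.4], 'conf': 0.6}]
top press_pad [{'xyz': [545.2, 84.3, 108.3], 'conf': 0.79}]
side tab [{'xyz': [550.8, 19.0, 112.2], 'conf': 0.73}, {'xyz': [513.6, 513.2, 16.8], 'conf': 0.58}]
top tab [{'xyz': [552.7, 92.1, 112.8], 'conf': 0.62}]
```

View pics/side0.png

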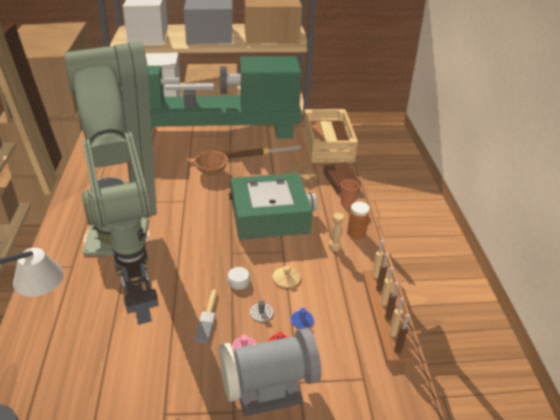

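View pics/top0.png

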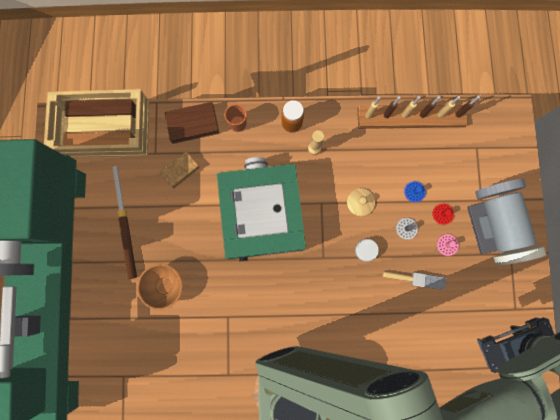

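Candidates for the filter in the top picture: steel/grey disc (406,229), blue (415,191), red (443,214) and pink (448,245). The wood lid (361,202) and the knobless wax tin (367,250) are also near. I choose the grey perforated one at (406,229) and check it in crops.

```bash
cat > h.py <<'E'
from workcell import env
import numpy as np, cv2
from scipy.spatial.transform import Rotation as R
def cam(n):
    p=env.camera_params(n); K=np.array([[p['fx'],0,p['cx']],[0,p['fy'],p['cy']],[0,0,1]])
    return K,np.array([p['k1'],0,0,0.]),R.from_euler('xyz',p['orientation'],degrees=True).as_matrix(),np.array(p['xyz'])
def at_z(n,uv,z):
    K,d,Rm,t=cam(n); q=cv2.undistortPoints(np.array([[uv]],float),K,d)[0,0]
    v=Rm@np.array([q[0],q[1],1]); return t+v*(z-t[2])/v[2]
def proj(n,P):
    K,d,Rm,t=cam(n); rv=cv2.Rodrigues(Rm.T)[0]
    return cv2.projectPoints(np.atleast_2d(np.array(P,float)),rv,-Rm.T@t,K,d)[0][:,0]
def crop(n,src,box,s,out):
    u0,v0,u1,v1=box; im=cv2.imread(src)[v0:v1,u0:u1]
    cv2.imwrite(out,cv2.resize(im,None,fx=s,fy=s,interpolation=cv2.INTER_CUBIC))
E
python3 - <<'E'
from h import *
crop("top","pics/top0.png",(205,150,315,265),5,"pics/c_ext.png")
crop("top","pics/top0.png",(340,170,470,265),6,"pics/c_fil.png")
crop("side","pics/side0.png",(215,255,345,355),6,"pics/c_fils.png")
E
```

```text
(no output)
```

View pics/c_ext.png

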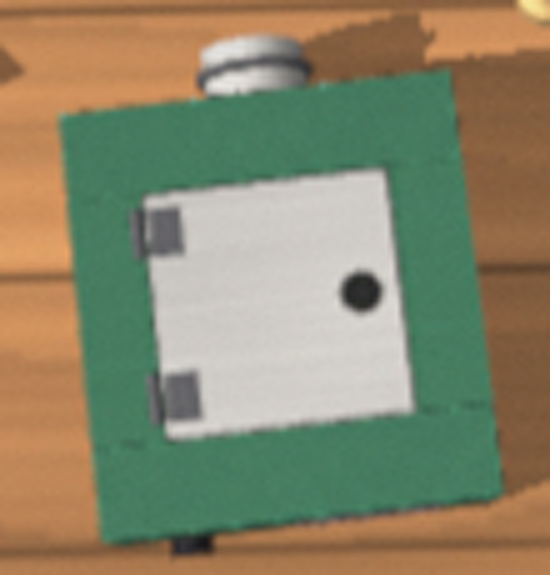

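View pics/c_fil.png

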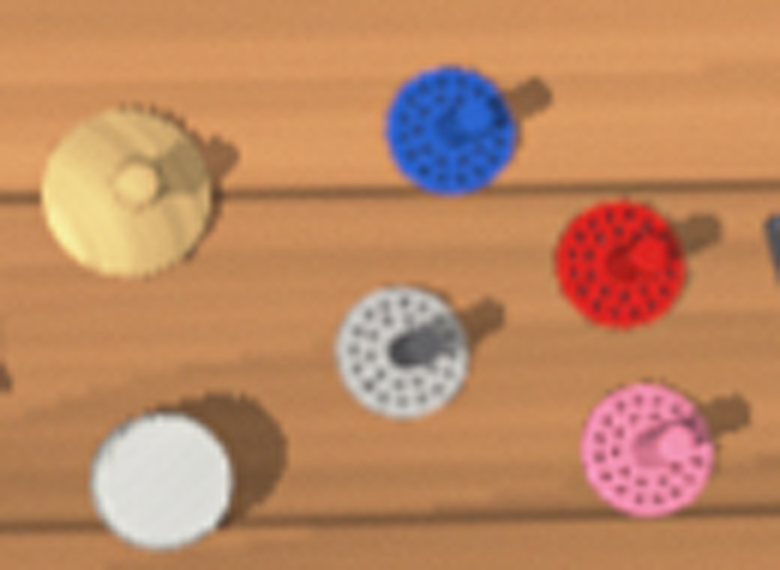

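View pics/c_fils.png

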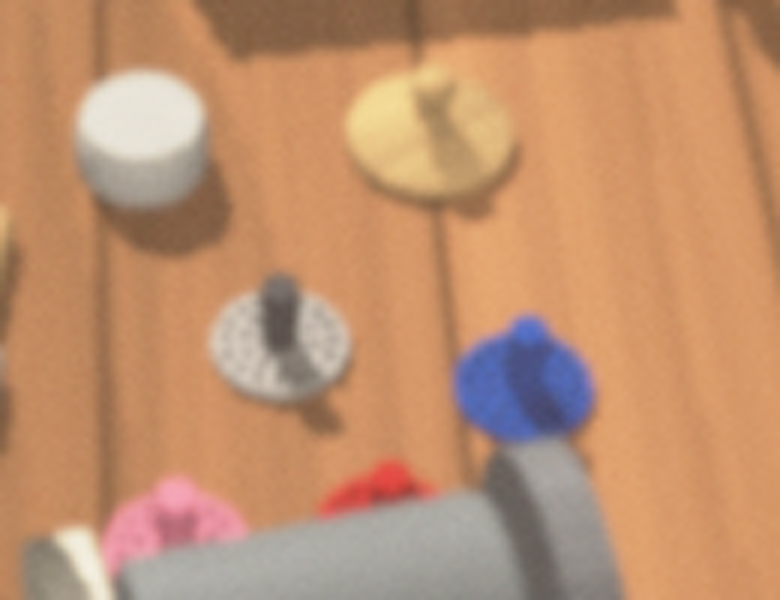

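The crops confirm it: the grey perforated disc with the upright knob has its centre at crop (402,352). The hatch pad is at crop (361,291), and the extractor's top corners and hatch corners are clear.

```bash
python3 - <<'E'
from h import *
f=lambda p,o,s:((p[0]+.5)/s-.5+o[0],(p[1]+.5)/s-.5+o[1])
c=[at_z("top",f(p,(205,150),5),110)[:2] for p in [(62,115),(450,72),(502,495),(105,543)]]
c=np.array(c); print("corners",c.round(1),"centre",c.mean(0).round(1))
print("sides",[np.linalg.norm(c[i]-c[(i+1)%4]).round(1) for i in range(4)])
h=np.array([at_z("top",f(p,(205,150),5),110)[:2] for p in [(145,197),(385,169),(414,410),(168,438)]])
print("hatch",h.mean(0).round(1),[np.linalg.norm(h[i]-h[(i+1)%4]).round(1) for i in range(4)])
x=((c[0]+c[1])-(c[2]+c[3])); y=((c[0]+c[3])-(c[1]+c[2]))
for q in (c,h):
  x=((q[0]+q[1])-(q[2]+q[3])); y=((q[0]+q[3])-(q[1]+q[2]))
  print("yaw",np.degrees(np.arctan2(x[1],x[0])),np.degrees(np.arctan2(-y[0],y[1])))
pad=at_z("top",f((361,291),(205,150),5),111)
yaw=np.arctan2(*(h[0]+h[1]-h[2]-h[3])[::-1])
print("pad",pad.round(1),"expect",(c.mean(0)+50*np.array([np.sin(yaw),-np.cos(yaw)])).round(1))
print("filter top disc",at_z("top",f((402,352),(340,170),6),6).round(1))
print("side: disc",at_z("side",f((280,345),(215,255),6),6).round(1),"knobtop",at_z("side",f((280,284),(215,255),6),46).round(1))
print("tin",at_z("top",f((163,480),(340,170),6),35).round(1),"lid",at_z("top",f((127,193),(340,170),6),12).round(1))
E
```

```text
corners [[668.1 214.3]
 [690.3 -21. ]
 [434.  -45.4]
 [410.1 188.8]] centre [550.6  84.2]
sides [np.float64(236.3), np.float64(257.4), np.float64(235.4), np.float64(259.2)]
hatch [551.1  85.1] [np.float64(145.3), np.float64(146.5), np.float64(146.6), np.float64(145.9)]
yaw 5.533553038175022 5.603669404031659
yaw 5.32566786826404 5.572994804071806
pad [557.   35.5 111. ] expect [555.3  34.4]
filter top disc [ 498.1 -381.8    6. ]
side: disc [ 498.6 -389.1    6. ] knobtop [ 498.3 -384.4   46. ]
tin [ 430.9 -243.5   35. ] lid [ 586.2 -236.1   12. ]
```

```bash
cat >> h.py <<'E'
def go(x,y,z,yaw=5.5,frm=None):
    s=env.state(); p=np.array(s['ee_pos']) if frm is None else np.array(frm[:3]); rot=R.from_euler('xyz',s['ee_rot'],degrees=True).as_matrix()
    d=rot.T@(np.array([x,y,z])-p)/1000; cur=s['ee_rot'][2]
    print("t",round(s['time_s'],2),"pos",p.round(1),"yaw",round(cur,2),"delta",d.round(4),"turn",round(cur-yaw,2),"F",np.round(s['force'],1),"w",round(s['gripper_width'],1))
E
python3 -c "
from h import *
go(556,35,170)"
```

```text
t 0.5 pos [ 178.6 -546.5  230.9] yaw 18.09 delta [ 0.5394 -0.4356  0.0609] turn 12.59 F [ 0.3  0.8 -0. ] w 91.3
```

Emit:
jog_arm([
  [[0.539,-0.436,0.061,12.6,0.0],[0.539,-0.436,0.061,12.6,0.0],[0.539,-0.436,0.061,12.6,0.0],[0.539,-0.436,0.061,12.6,0.0],[0.539,-0.436,0.061,12.6,0.0],[0.539,-0.436,0.061,12.6,0.0],[0.539,-0.436,0.061,12.6,0.0],[0.539,-0.436,0.061,12.6,0.0],[0.539,-0.436,0.061,12.6,0.0],[0.539,-0.436,0.061,12.6,0.0],[0.539,-0.436,0.061,12.6,0.0],[0.539,-0.436,0.061,12.6,0.0],[0.539,-0.436,0.061,12.6,0.0],[0.539,-0.436,0.061,12.6,0.0],[0.539,-0.436,0.061,12.6,0.0],[0.539,-0.436,0.061,12.6,0.0],[0.539,-0.436,0.061,12.6,0.0],[0.539,-0.436,0.061,12.6,0.0],[0.539,-0.436,0.061,12.6,0.0],[0.539,-0.436,0.061,12.6,0.0]],
], grip_force=10)

```text
time_s: 2.17
ee_pos: [555.0, 34.9, 169.8]
ee_rot: [180.0, 0.1, 5.5]
force: [0.5, 1.0, 0.3]
gripper_width: 0.9
```

```bash
python3 -c "
from h import *
go(556,35,122)"
```

```text
t 2.17 pos [555.   34.9 169.8] yaw 5.51 delta [ 0.001  -0.      0.0478] turn 0.01 F [0.5 1.  0.3] w 0.9
```

Emit:
jog_arm([
  [[0.001,0,0.015,0,0],[0.001,0,0.03,0,0],[0.001,0,0.038,0,0],[0.001,0,0.041,0,0],[0.001,0,0.044,0,0],[0.001,0,0.046,0,0],[0.001,0,0.048,0,0],[0.001,0,0.048,0,0]],
])

```text
time_s: 2.83
ee_pos: [555.5, 34.3, 123.2]
ee_rot: [179.9, 0.1, 5.5]
force: [-3.6, -1.2, 6.3]
gripper_width: 0.5
```

Emit:
jog_arm([
  [[0,0,0.002,0,0],[0,0,0.002,0,0],[0,0,-0.03,0,0],[0,0.01,-0.07,0,0],[0,0.04,-0.09,0,0],[0,0.08,-0.1,0,0.03],[0,0.12,-0.1,0,0.045],[0,0.16,-0.1,0,0.05],[0,0.2,-0.1,0,0.05],[0,0.24,-0.1,0,0.05],[0,0.28,-0.1,0,0.05],[0,0.32,-0.1,0,0.05],[0,0.32,-0.1,0,0.05]],
])

```text
time_s: 3.92
ee_pos: [587.0, -291.0, 222.2]
ee_rot: [179.7, -0.1, 5.1]
force: [-0.1, 1.3, -0.6]
gripper_width: 49.3
```

```bash
python3 - <<'E'
from h import *
go(498.2,-384,110)
for n in ("top","side"):
    cv2.imwrite(f"pics/{n}1.png",env.grab_frame(n)[:,:,::-1])
E
```

```text
t 3.92 pos [ 587.  -291.   222.2] yaw 5.12 delta [-0.0969  0.0842  0.1125] turn -0.38 F [-0.1  1.3 -0.6] w 49.3
```

View pics/top1.png

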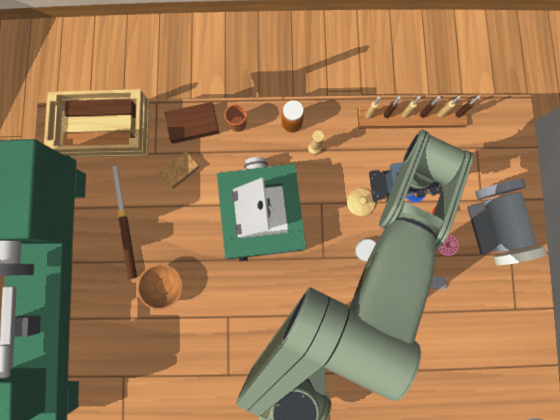

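Emit:
jog_arm([
  [[-0.03,0.03,0,-7,0.05],[-0.06,0.05,0,-14,0.05],[-0.09,0.08,0,-21,0.05],[-0.0969,0.0842,0,-28,0.05],[-0.0969,0.0842,0.02,-35,0.05],[-0.0969,0.0842,0.04,-42,0.05],[-0.0969,0.0842,0.06,-49,0.05],[-0.0969,0.0842,0.08,-56,0.05],[-0.0969,0.0842,0.1,-63,0.05],[-0.0969,0.0842,0.11,-70,0.05],[-0.0969,0.0842,0.11,-77,0.05],[-0.0969,0.0842,0.11,-84,0.05],[-0.0969,0.0842,0.11,-90.4,0.05],[-0.0969,0.0842,0.11,-90.4,0.05],[-0.0969,0.0842,0.11,-90.4,0.05]],
])

```text
time_s: 5.27
ee_pos: [499.1, -375.1, 112.6]
ee_rot: [180.0, 0.0, 95.8]
force: [-0.0, 0.4, -0.9]
gripper_width: 50.0
```

```bash
python3 - <<'E'
from h import *
go(498.2,-384,36,95.5)
for n in ("top","side"):
    cv2.imwrite(f"pics/{n}2.png",env.grab_frame(n)[:,:,::-1])
crop("side","pics/side2.png",(200,140,360,340),3,"pics/c2.png")
E
```

```text
t 5.27 pos [ 499.1 -375.1  112.6] yaw 95.8 delta [-0.0087 -0.0019  0.0766] turn 0.3 F [-0.   0.4 -0.9] w 50.0
```

View pics/c2.png

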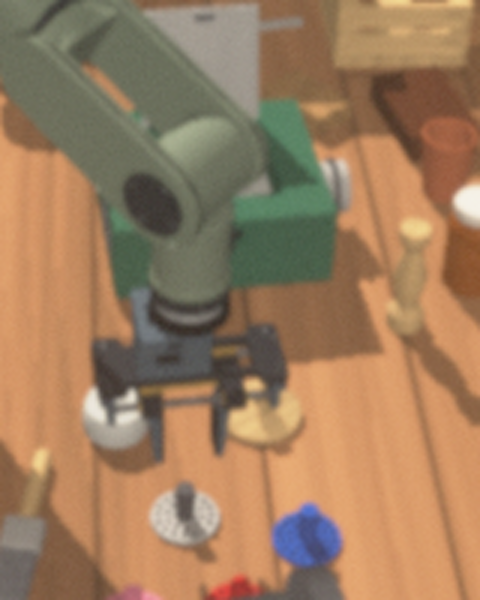

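Jaws straddle the knob along x and the hatch stands open. I descend and close once along x to centre it there.

Emit:
jog_arm([
  [[-0.0087,-0.002,0.02,0,0.05],[-0.0087,-0.002,0.045,0,0.05],[-0.0087,-0.002,0.065,0,0.05],[-0.0087,-0.002,0.0765,0,0.05],[-0.0087,-0.002,0.0765,0,0.05],[-0.0087,-0.002,0.0765,0,0.015],[-0.0087,-0.002,0.0765,0,0.015],[-0.0087,-0.002,0.0765,0,0.015],[-0.0087,-0.002,0.0765,0,0.015],[-0.0087,-0.002,0.0765,0,0.015],[-0.0087,-0.002,0.0765,0,0.015]],
], grip_force=5)

```text
time_s: 6.28
ee_pos: [498.1, -385.5, 36.5]
ee_rot: [179.9, 0.1, 95.9]
force: [0.2, 1.0, 3.2]
gripper_width: 19.9
```

```bash
python3 - <<'E'
from h import *
go(498.2,-384,36,5.5)
E
```

```text
t 6.28 pos [ 498.1 -385.5   36.5] yaw 95.89 delta [0.0014 0.0002 0.0005] turn 90.39 F [0.2 1.  3.2] w 19.9
```

Emit:
jog_arm([
  [[0,0,0,0,0.045],[0,0,0,0,0.045],[0,0,0,0,0.045],[0,0,0,7,0.045],[0,0,0,14,0.045],[0,0,0,21,0.045],[0,0,0,28,0.045],[0,0,0,35,0.045],[0,0,0,42,0.045],[0,0,0,49,0.045],[0,0,0,56,0.045],[0,0,0,63,0.045],[0,0,0,70,0.045],[0,0,0,77,0.045],[0,0,0,84,0.045],[0,0,0,90.4,0.045],[0,0,0,90.4,0.045],[0,0,0,90.4,0.045]],
])

```text
time_s: 7.78
ee_pos: [497.6, -385.0, 35.3]
ee_rot: [-180.0, 0.0, 5.7]
force: [-0.8, 0.7, 0.3]
gripper_width: 45.0
```

Emit:
jog_arm([
  [[0,0,0,0,0.015],[0,0,0,0,0.015],[0,0,0,0,0.015],[0,0,0,0,0.015],[0,0,0,0,0.015],[0,0,0,0,0.015],[0,0,-0.02,0,0.015],[0,0,-0.06,0,0.015],[0,0,-0.1,0,0.015],[0,0,-0.14,0,0.015],[0,0,-0.18,0,0.015],[0,0,-0.18,0,0.015]],
], grip_force=15)

```text
time_s: 8.78
ee_pos: [501.0, -387.8, 224.9]
ee_rot: [179.3, -0.7, 5.5]
force: [0.7, -1.0, 0.2]
gripper_width: 19.4
```

```bash
python3 - <<'E'
from h import *
go(560,85.5,200,5.5)
for n in ("top","side"):
    cv2.imwrite(f"pics/{n}3.png",env.grab_frame(n)[:,:,::-1])
crop("side","pics/side3.png",(180,100,340,280),3,"pics/c3.png")
crop("top","pics/top3.png",(190,140,320,270),4,"pics/c3t.png")
E
```

```text
t 8.78 pos [ 501.  -387.8  224.9] yaw 5.51 delta [ 0.1039 -0.4658  0.0205] turn 0.01 F [ 0.7 -1.   0.2] w 19.4
```

View pics/c3.png

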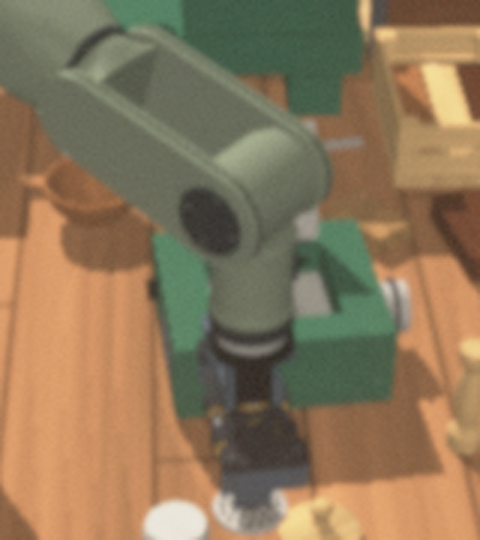

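View pics/c3t.png

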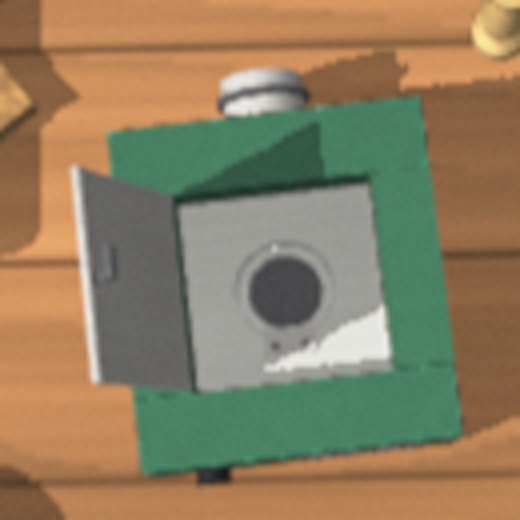

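```bash
python3 - <<'E'
from h import *
crop("top","pics/top3.png",(230,180,295,245),10,"pics/c3u.png")
cv2.imwrite("pics/c3u.png",cv2.convertScaleAbs(cv2.imread("pics/c3u.png"),alpha=1.3,beta=0))
# predicted marks
c=np.array([551,84.7]);yaw=np.radians(5.5);ex=np.array([np.cos(yaw),np.sin(yaw)]);ey=np.array([-ex[1],ex[0]])
im=cv2.imread("pics/c3u.png")
def mk(pts,col):
    q=(proj("top",pts)-[230,180]+.5)*10-.5
    cv2.polylines(im,[q.round().astype(int)],True,col,1)
t=np.linspace(0,2*np.pi,60)
mk([[*(c+38*np.cos(a)*ex+38*np.sin(a)*ey),63] for a in t],(0,0,255))
mk([[*(c+38*np.cos(a)*ex+38*np.sin(a)*ey),50] for a in t],(255,0,0))
mk([[*(c+x*ex+y*ey),63] for x,y in [(-29,-20),(-29,20),(-45,20),(-45,-20)]],(0,255,0))
mk([[*(c+x*ex+y*ey),110] for x,y in [(-75,-75),(-75,75),(75,75),(75,-75)]],(0,255,255))
cv2.imwrite("pics/c3v.png",im)
E
```

```text
(no output)
```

View pics/c3v.png

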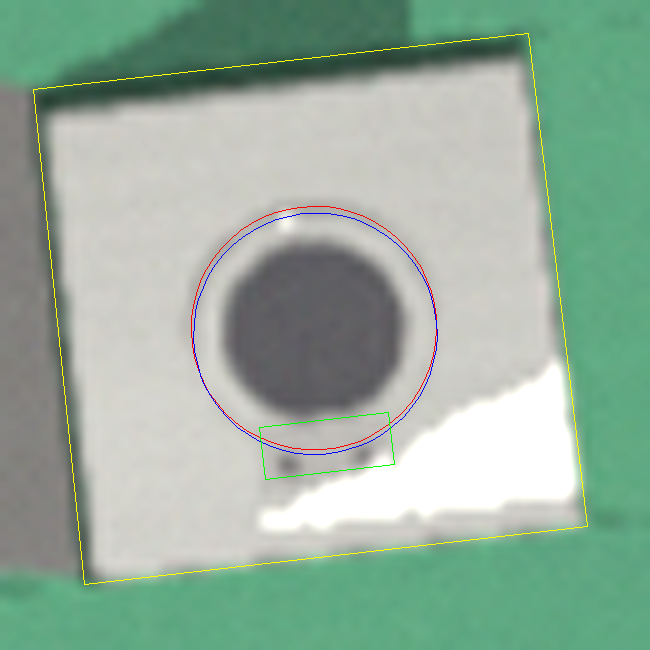

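View pics/c3u.png

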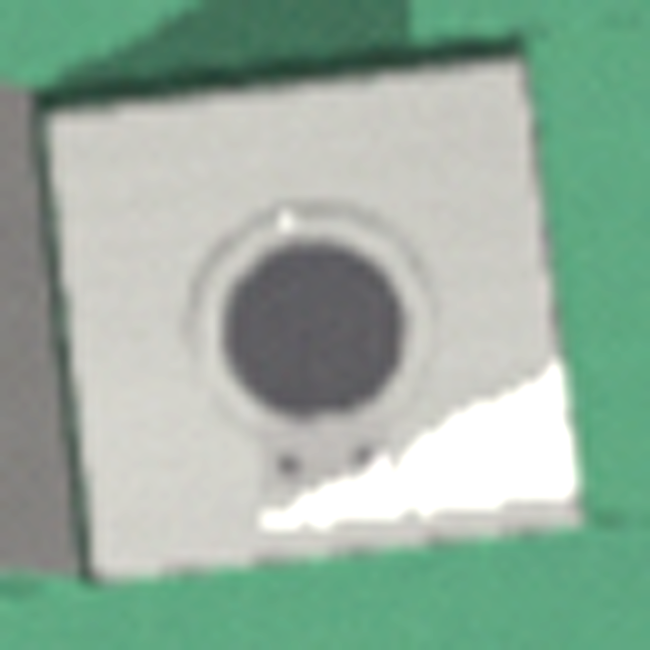

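The seat ring shows at crop (311,328), agreeing with the predicted seat within about 1 mm; the hatch leans well outward. I carry the disc over with the jaws turned along the extractor's x. It will be lowered offset about 9 mm to the far side so the near edge tips in, and then pushed under the tab.

Emit:
jog_arm([
  [[0.01,-0.03,-0.01,-7,0.015],[0.02,-0.07,-0.01,-14,0.015],[0.03,-0.11,-0.01,-21,0.015],[0.04,-0.15,-0.01,-28,0.015],[0.05,-0.19,-0.01,-35,0.015],[0.06,-0.23,-0.01,-42,0.015],[0.07,-0.27,-0.01,-49,0.015],[0.08,-0.31,-0.01,-56,0.015],[0.09,-0.35,-0.01,-63,0.015],[0.1,-0.39,0,-70,0.015],[0.1044,-0.42,0,-77,0.015],[0.1044,-0.45,0,-84,0.015],[0.1044,-0.466,0.01,-90,0.015],[0.1044,-0.466,0.02,-90,0.015],[0.1044,-0.466,0.03,-90,0.015],[0.1044,-0.466,0.04,-90,0.015],[0.1044,-0.466,0.04,-90,0.015],[0.1044,-0.466,0.04,-90,0.015]],
])

```text
time_s: 10.38
ee_pos: [556.4, 87.5, 174.2]
ee_rot: [-179.8, 0.0, 95.4]
force: [0.3, 0.1, -0.7]
gripper_width: 19.8
```

```bash
python3 - <<'E'
from h import *
go(560.5,86.2,110,95.5)
for n in ("top","side"):
    cv2.imwrite(f"pics/{n}4.png",env.grab_frame(n)[:,:,::-1])
crop("side","pics/side4.png",(200,100,340,250),4,"pics/c4.png")
E
```

```text
t 10.38 pos [556.4  87.5 174.2] yaw 95.37 delta [-0.0016  0.0041  0.0642] turn -0.13 F [ 0.3  0.1 -0.7] w 19.8
```

View pics/c4.png

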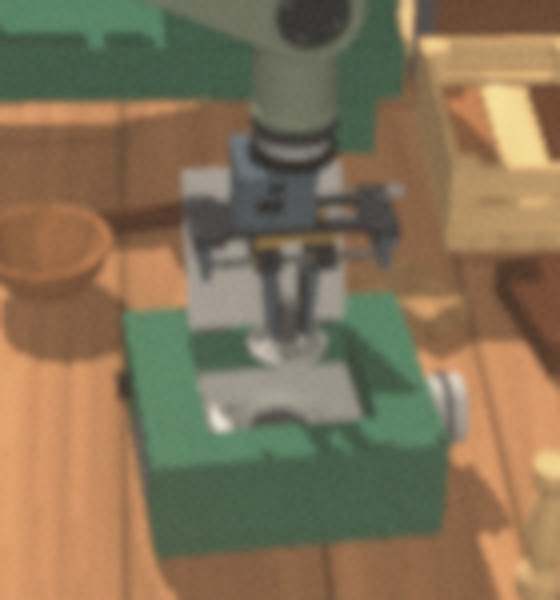

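Emit:
jog_arm([
  [[-0.0016,0.0041,0.02,0,0.015],[-0.0016,0.0041,0.04,0,0.015],[-0.0016,0.0041,0.055,0,0.015],[-0.0016,0.0041,0.065,0,0.015],[-0.0016,0.0041,0.07,0,0.015],[-0.0016,0.0041,0.073,0,0.015],[-0.0016,0.0041,0.0735,0,0.015],[-0.0016,0.0041,0.0735,0,0.015]],
])

```text
time_s: 11.15
ee_pos: [561.8, 87.5, 102.7]
ee_rot: [179.9, 0.0, 95.5]
force: [-0.2, 0.5, -1.6]
gripper_width: 19.8
```

```bash
python3 - <<'E'
from h import *
go(560.5,86.2,98.5,95.5)
for n in ("top","side"):
    cv2.imwrite(f"pics/{n}5.png",env.grab_frame(n)[:,:,::-1])
crop("side","pics/side5.png",(230,140,320,230),6,"pics/c5.png")
u=(proj("side",[[560.5,86.2,65.5],[560.5,86.2,71.5],[525,83,66],[595,90,66]])-[230,140]+.5)*6; print(u.round())
E
```

```text
t 11.15 pos [561.8  87.5 102.7] yaw 95.48 delta [-0.0012 -0.0014  0.0042] turn -0.02 F [-0.2  0.5 -1.6] w 19.8
[[253. 375.]
 [253. 367.]
 [195. 378.]
 [309. 369.]]
```

View pics/c5.png

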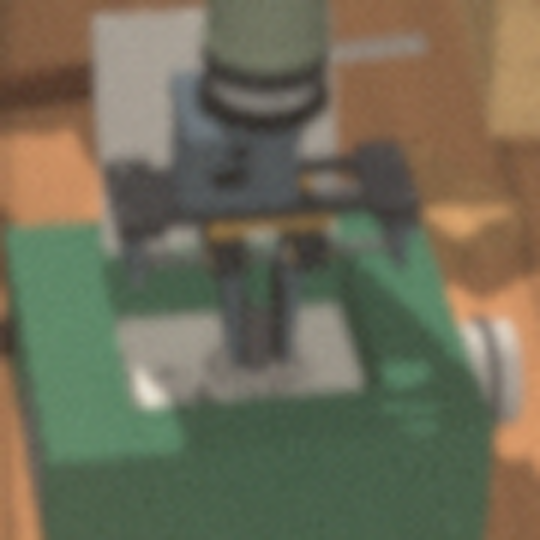

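Emit:
jog_arm([
  [[-0.001,-0.001,0.001,0,0.015],[-0.001,-0.001,0.002,0,0.015],[-0.001,-0.001,0.003,0,0.015],[-0.001,-0.001,0.004,0,0.015],[-0.001,-0.001,0.004,0,0.015],[-0.001,-0.001,0.004,0,0.015]],
])

```text
time_s: 11.75
ee_pos: [560.3, 86.4, 98.3]
ee_rot: [180.0, 0.0, 95.5]
force: [-1.2, -0.4, 2.9]
gripper_width: 20.0
```

Contact is felt right at the predicted rim height (TCP 98.3). I release so the near edge tips down.

Emit:
jog_arm([
  [[0,0,0,0,0.058],[0,0,0,0,0.058],[0,0,0,0,0.058],[0,0,0,0,0.058],[0,0,0,0,0.058],[0,0,0,0,0.058]],
])

```text
time_s: 12.25
ee_pos: [560.4, 86.5, 97.9]
ee_rot: [180.0, 0.0, 95.5]
force: [0.2, 0.9, 0.3]
gripper_width: 56.0
```

```bash
python3 - <<'E'
from h import *
go(560.5,86.2,98.5,95.5)
for n in ("top","side"):
    cv2.imwrite(f"pics/{n}6.png",env.grab_frame(n)[:,:,::-1])
crop("side","pics/side6.png",(240,165,310,215),10,"pics/c6.png")
E
```

```text
t 12.25 pos [560.4  86.5  97.9] yaw 95.5 delta [-0.0003  0.     -0.0006] turn -0.0 F [0.2 0.9 0.3] w 56.0
```

View pics/c6.png

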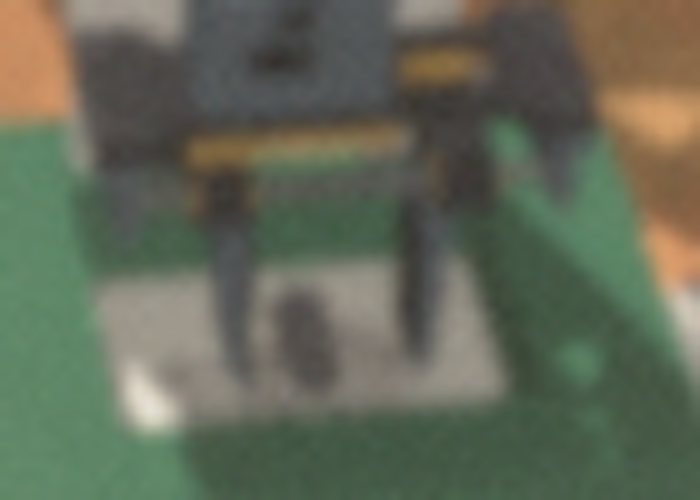

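The knob leans towards the near side: the disc has tipped with its near edge down in the seat. Now I push the knob with the far finger towards the tab.

Emit:
jog_arm([
  [[0,-0.004,0,0,0.058],[0,-0.008,0,0,0.058],[0,-0.012,0,0,0.058],[0,-0.015,0,0,0.058],[0,-0.017,0,0,0.058],[0,-0.019,0,0,0.058],[0,-0.021,0,0,0.058],[0,-0.022,0,0,0.058],[0,-0.023,0,0,0.058],[0,-0.024,0,0,0.058],[0,-0.024,0,0,0.058]],
])

```text
time_s: 13.27
ee_pos: [536.3, 84.1, 97.9]
ee_rot: [-180.0, 0.0, 95.5]
force: [-1.3, 0.3, 0.5]
gripper_width: 58.0
```

```bash
python3 - <<'E'
from h import *
go(560.5,86.2,98.5,95.5)
for n in ("top","side"):
    cv2.imwrite(f"pics/{n}7.png",env.grab_frame(n)[:,:,::-1])
crop("side","pics/side7.png",(240,165,310,215),10,"pics/c7.png")
E
```

```text
t 13.27 pos [536.3  84.1  97.9] yaw 95.49 delta [-0.0002  0.0243 -0.0006] turn -0.01 F [-1.3  0.3  0.5] w 58.0
```

View pics/c7.png

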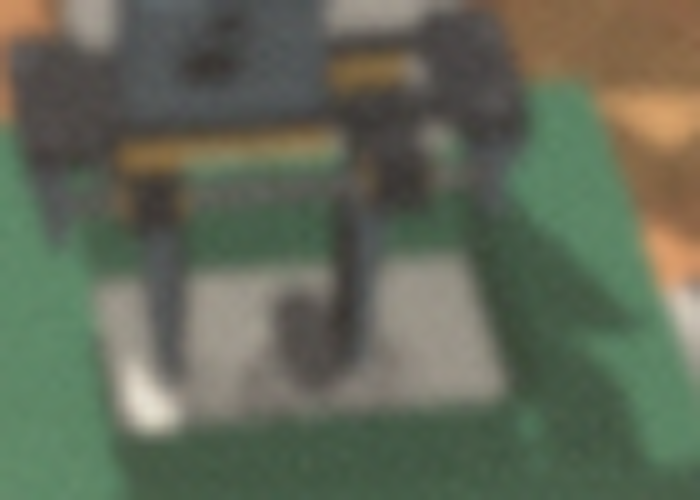

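Finger just touching the still-tilted knob; push on 5–6 mm.

Emit:
jog_arm([
  [[0,-0.001,0,0,0.058],[0,-0.002,0,0,0.058],[0,-0.003,0,0,0.058],[0,-0.004,0,0,0.058],[0,-0.005,0,0,0.058],[0,-0.006,0,0,0.058],[0,-0.006,0,0,0.058]],
])

```text
time_s: 13.95
ee_pos: [530.2, 83.5, 98.0]
ee_rot: [-180.0, 0.0, 95.5]
force: [0.1, 0.3, -0.4]
gripper_width: 58.2
```

```bash
python3 - <<'E'
from h import *
go(560.5,86.2,98.5,95.5)
for n in ("top","side"):
    cv2.imwrite(f"pics/{n}8.png",env.grab_frame(n)[:,:,::-1])
crop("side","pics/side8.png",(240,165,310,215),10,"pics/c8.png")
E
```

```text
t 13.95 pos [530.2  83.5  98. ] yaw 95.49 delta [-0.0002  0.0304 -0.0006] turn -0.01 F [ 0.1  0.3 -0.4] w 58.2
```

View pics/c8.png

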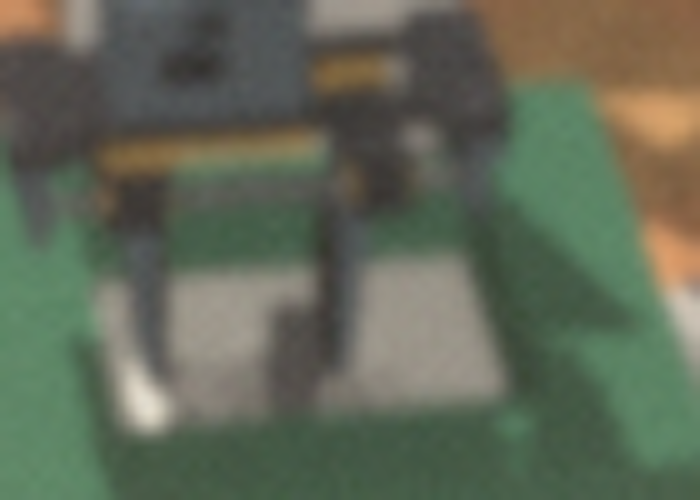

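The knob is upright and lower: the disc has dropped in. I back off and retreat for a clear look.

Emit:
jog_arm([
  [[0,0.008,0,0,0.058],[0,0.012,0,0,0.058],[0,0.012,-0.03,0,0.058],[0,0.012,-0.07,0,0.058],[0,0.012,-0.1,0,0.058],[-0.04,0.012,-0.12,0,0.058],[-0.08,0.012,-0.12,0,0.058],[-0.12,0.012,-0.12,0,0.058],[-0.16,0.012,-0.12,0,0.058],[-0.2,0.012,-0.12,0,0.058],[-0.24,0.012,-0.12,0,0.058],[-0.28,0.012,-0.12,0,0.058],[-0.32,0.012,-0.12,0,0.058],[-0.36,0.012,-0.12,0,0.058],[-0.36,0.012,-0.12,0,0.058],[-0.36,0.012,-0.12,0,0.058]],
])

```text
time_s: 15.38
ee_pos: [577.0, -275.8, 217.2]
ee_rot: [-180.0, -0.0, 95.3]
force: [-0.5, 0.3, 0.2]
gripper_width: 57.9
```

```bash
python3 - <<'E'
from h import *
go(560.5,86.2,98.5,95.5)
for n in ("top","side"):
    cv2.imwrite(f"pics/{n}9.png",env.grab_frame(n)[:,:,::-1])
c=np.array([551.5,85.3]);yaw=np.radians(5.5);ex=np.array([np.cos(yaw),np.sin(yaw)]);ey=np.array([-ex[1],ex[0]])
t=np.linspace(0,2*np.pi,60)
for n,o in (("top",(230,180)),("side",(238,162))):
    im=cv2.imread(f"pics/{n}9.png")[o[1]:o[1]+60,o[0]:o[0]+65]; im=cv2.resize(im,None,fx=8,fy=8,interpolation=cv2.INTER_CUBIC)
    raw=im.copy()
    for r,z,col in ((35,56,(0,0,255)),(10,96,(0,255,0)),(38,63,(255,0,0))):
        q=(proj(n,[[*(c+r*np.cos(a)*ex+r*np.sin(a)*ey),z] for a in t])-o+.5)*8-.5
        cv2.polylines(im,[q.round().astype(int)],True,col,1)
    cv2.imwrite(f"pics/{n}9c.png",np.vstack([raw,im])[:, :] if False else cv2.resize(np.hstack([raw,im]),None,fx=.75,fy=.75))
E
```

```text
t 15.38 pos [ 577.  -275.8  217.2] yaw 95.29 delta [0.3619 0.017  0.1189] turn -0.21 F [-0.5  0.3  0.2] w 57.9
```

View pics/top9c.png

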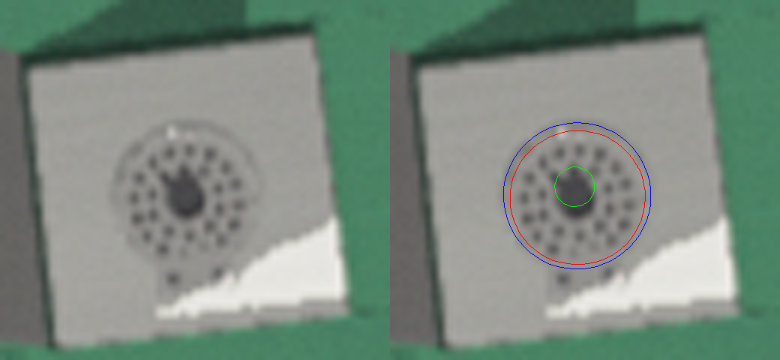

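View pics/side9c.png

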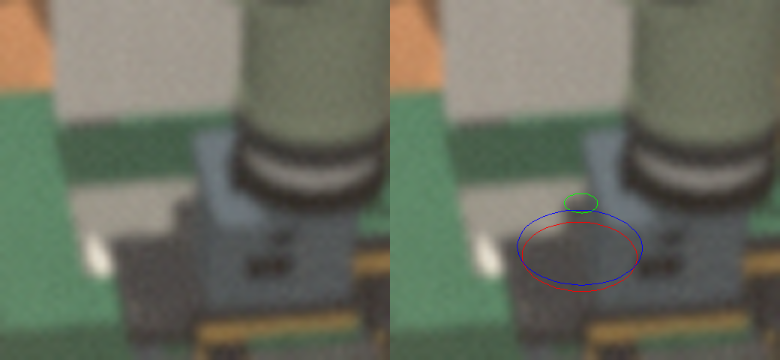

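View pics/top9.png

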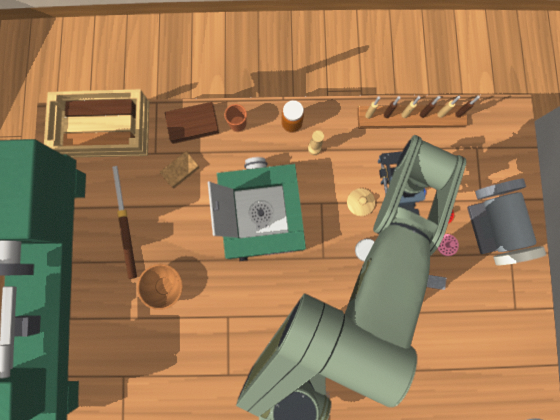

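Top view shows the disc inside the ring, knob roughly upright. The arm blocks the side view, so I move it clear for a check of level.

Emit:
jog_arm([
  [[-0.018,-0.036,0,0,0.058],[-0.037,-0.073,0,0,0.058],[-0.055,-0.109,0,0,0.058],[-0.074,-0.146,0,0,0.058],[-0.092,-0.182,0,0,0.058],[-0.111,-0.219,0,0,0.058],[-0.13,-0.255,0,0,0.058],[-0.148,-0.29,0,0,0.058],[-0.148,-0.29,0,0,0.058],[-0.148,-0.29,0,0,0.058]],
])

```text
time_s: 16.32
ee_pos: [301.8, -448.3, 218.4]
ee_rot: [180.0, 0.0, 95.4]
force: [0.9, 0.1, 0.7]
gripper_width: 57.9
```

```bash
python3 - <<'E'
from h import *
go(550,84,150,95.5)
for n in ("top","side"):
    cv2.imwrite(f"pics/{n}10.png",env.grab_frame(n)[:,:,::-1])
c=np.array([551.5,85.3]);yaw=np.radians(5.5);ex=np.array([np.cos(yaw),np.sin(yaw)]);ey=np.array([-ex[1],ex[0]])
c=c-2*ex
t=np.linspace(0,2*np.pi,60)
for n,o in (("top",(238,188)),("side",(248,175))):
    im=cv2.imread(f"pics/{n}10.png")[o[1]:o[1]+45,o[0]:o[0]+48]; im=cv2.resize(im,None,fx=8,fy=8,interpolation=cv2.INTER_CUBIC)
    im=cv2.convertScaleAbs(im,alpha=1.4);raw=im.copy()
    for r,z,col in ((35,56,(0,0,255)),(10,96,(0,255,0)),(10,56,(0,255,0))):
        q=(proj(n,[[*(c+r*np.cos(a)*ex+r*np.sin(a)*ey),z] for a in t])-o+.5)*8-.5
        cv2.polylines(im,[q.round().astype(int)],True,col,1)
    cv2.imwrite(f"pics/{n}10c.png",np.hstack([raw,im]))
E
```

```text
t 16.32 pos [ 301.8 -448.3  218.4] yaw 95.39 delta [0.5067 0.2971 0.0685] turn -0.11 F [0.9 0.1 0.7] w 57.9
```

View pics/top10c.png

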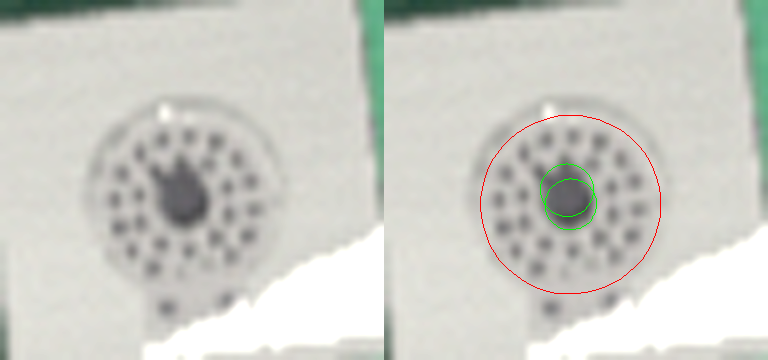

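View pics/side10c.png

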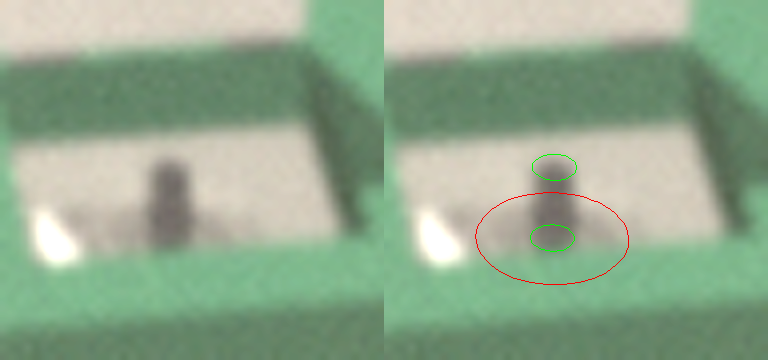

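The disc looks home and upright (knob top and base within about 1 px of the prediction). I confirm with a light press on the knob, which also measures its height.

Emit:
jog_arm([
  [[0.507,0.301,0,0,0],[0.507,0.301,0,0,0],[0.507,0.301,0,0,0],[0.507,0.301,0,0,0],[0.507,0.301,0,0,0],[0.507,0.301,0,0,0],[0.507,0.301,0,0,0],[0.507,0.301,0,0,0],[0.507,0.301,0,0,0],[0.507,0.301,0,0,0],[0.507,0.301,0,0,0],[0.507,0.301,0,0,0],[0.507,0.301,0,0,0],[0.507,0.301,0,0,0],[0.507,0.301,0,0,0],[0.507,0.301,0,0,0],[0.507,0.301,0.03,0,0],[0.507,0.301,0.06,0,0],[0.507,0.301,0.08,0,0],[0.507,0.301,0.08,0,0]],
])

```text
time_s: 18.08
ee_pos: [549.4, 84.0, 133.9]
ee_rot: [-179.4, 0.1, 95.5]
force: [-1.6, 0.2, -0.2]
gripper_width: 0.7
```

```bash
python3 - <<'E'
from h import *
go(553.5,85.5,113,95.5)
E
```

```text
t 18.08 pos [549.4  84.  133.9] yaw 95.53 delta [0.0011 0.0045 0.0208] turn 0.03 F [-1.6  0.2 -0.2] w 0.7
```

Emit:
jog_arm([
  [[0,0.002,0.008,0,0],[0,0.002,0.014,0,0],[0,0.002,0.016,0,0],[0,0.002,0.016,0,0]],
])

```text
time_s: 18.42
ee_pos: [555.6, 84.8, 122.4]
ee_rot: [180.0, 0.0, 95.5]
force: [0.0, 0.2, -0.1]
gripper_width: 0.7
```

Emit:
jog_arm([
  [[0,0,0.001,0,0],[0,0,0.002,0,0],[0,0,0.003,0,0],[0,0,0.003,0,0]],
])

```text
time_s: 18.75
ee_pos: [555.5, 84.9, 119.1]
ee_rot: [180.0, 0.0, 95.5]
force: [0.1, 0.2, -0.0]
gripper_width: 0.5
```

Emit:
jog_arm([
  [[0,-0.001,0.001,0,0],[0,-0.001,0.002,0,0],[0,-0.001,0.003,0,0],[0,-0.001,0.004,0,0],[0,-0.001,0.004,0,0]],
])

```text
time_s: 19.17
ee_pos: [554.3, 84.9, 114.7]
ee_rot: [-180.0, 0.0, 95.5]
force: [-0.0, -0.5, 0.8]
gripper_width: 0.4
```

Emit:
jog_arm([
  [[0,0,0.001,0,0],[0,0,0.0015,0,0],[0,0,0.002,0,0],[0,0,0.002,0,0]],
])

```text
time_s: 19.5
ee_pos: [554.4, 84.9, 113.3]
ee_rot: [180.0, 0.0, 95.5]
force: [-1.4, -0.9, 3.1]
gripper_width: 0.8
```

Emit:
jog_arm([
  [[0,0,0.0007,0,0],[0,0,0.0012,0,0],[0,0,0.0012,0,0]],
])

```text
time_s: 19.75
ee_pos: [554.4, 84.9, 113.2]
ee_rot: [180.0, 0.0, 95.5]
force: [-3.5, -0.0, 10.5]
gripper_width: 0.4
```

Emit:
jog_arm([
  [[0,0,-0.01,0,0],[0,0,-0.04,0,0],[0,0,-0.08,0,0],[0,0,-0.1,0,0],[-0.507,-0.301,-0.1,0,0],[-0.507,-0.301,-0.1,0,0],[-0.507,-0.301,-0.1,0,0],[-0.507,-0.301,-0.1,0,0],[-0.507,-0.301,-0.1,0,0],[-0.507,-0.301,-0.1,0,0],[-0.507,-0.301,-0.1,0,0],[-0.507,-0.301,-0.1,0,0],[-0.507,-0.301,-0.1,0,0],[-0.507,-0.301,-0.1,0,0],[-0.507,-0.301,-0.1,0,0],[-0.507,-0.301,-0.1,0,0],[-0.507,-0.301,-0.1,0,0],[-0.507,-0.301,-0.1,0,0],[-0.507,-0.301,-0.1,0,0],[-0.507,-0.301,-0.1,0,0]],
])

```text
time_s: 21.42
ee_pos: [302.2, -450.7, 211.5]
ee_rot: [180.0, 0.0, 95.3]
force: [-0.9, 0.7, -0.6]
gripper_width: 0.6
```

```bash
python3 - <<'E'
from h import *
go(550,84,150,95.5)
for n in ("top","side"):
    cv2.imwrite(f"pics/{n}11.png",env.grab_frame(n)[:,:,::-1])
ims=[]
for n,o in (("top",(238,188)),("side",(248,175))):
  for k in (10,11):
    im=cv2.imread(f"pics/{n}{k}.png")[o[1]:o[1]+45,o[0]:o[0]+48]; ims.append(cv2.convertScaleAbs(cv2.resize(im,None,fx=6,fy=6,interpolation=cv2.INTER_CUBIC),alpha=1.4))
cv2.imwrite("pics/c11.png",np.vstack([np.hstack(ims[:2]),np.hstack(ims[2:])]))
E
```

```text
t 21.42 pos [ 302.2 -450.7  211.5] yaw 95.26 delta [0.5097 0.2958 0.0614] turn -0.24 F [-0.9  0.7 -0.6] w 0.6
```

View pics/c11.png

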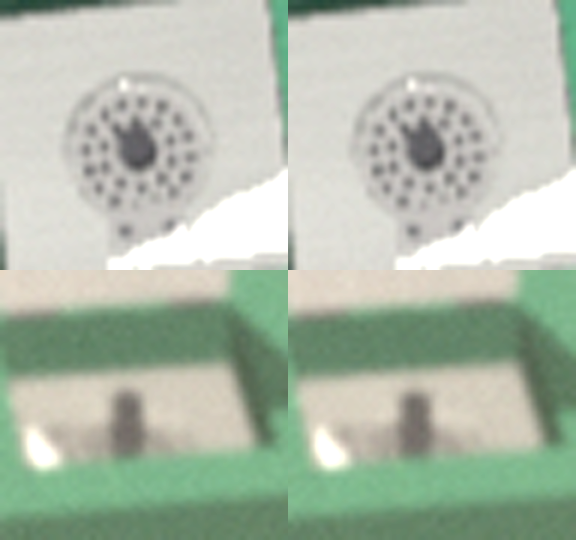

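View pics/side11.png

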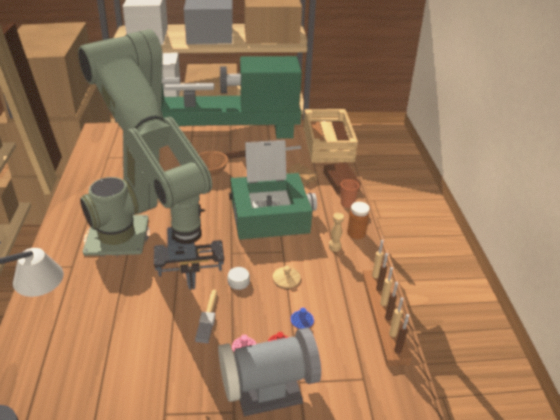

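```bash
python3 -c "
from workcell import env
print(env.job_done())"
```

```text
the job is handed in; nothing more can be done
None
```

I pressed the hatch free, fitted the grey steel filter disc into its seat, and handed the job in. The robot clock read about 21.5 s of the 54 s. No verdict is reported on hand-in.

**How it went:**
- The hatch pad gave about 5 mm at 6 N, and the hatch swung open.
- I carried the disc over by its knob and set it on the seat's far rim, about 9 mm off centre. When I let go, the near edge tipped down.
- I then pushed the knob towards the tab with the far finger, and the disc dropped flat into the seat.

**Last checks:**
- **Height:** a press on the knob with about 10 N met firm resistance at 96.2 mm. That matches the 96 mm expected with the disc fully home.
- **Position and level:** the disc did not visibly move between the pictures before and after the press. In both cameras the knob is upright and the disc lies inside the seat ring, about 2 mm to the near (tab) side.
- **Surroundings:** the hatch leans open past upright, the bystanders in view look unmoved, and the gripper is empty and clear.

**One disagreement:** the top and side cameras differed by up to 7 mm in y on where the disc first lay. I took a value in between, and closing the jaws once along each axis centred the knob, so it had no effect on the fit.

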